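# Bring a gauge tote down the gravity roller lane

## Robot

A 6-joint arm with a two-finger parallel gripper is mounted at the origin on the work surface. World frame = base frame: x ahead of the robot, y to its left, z up, the work surface at z = 0. Lengths are in mm, angles in rad, forces in N, time in s.
With the tool pointing down it reaches from about 300 to 850 mm from the base axis. Payload 4.2 kg.
Tool frame: the origin (TCP) lies midway between the tips of the shut fingers; the grasp point (between the pads) lies 19 mm behind it (manip.hold_point_z is the distance from the TCP to the grasp point, in mm); z points along the fingers, y is the line along which they close (so a half turn about z gives the same grasp; the last joint's range is limited). The gripper opens to 91 mm and grips with 3 to 60 N. Pads are 32 mm wide; open, the fingers measure 118 mm over their backs; the gripper's body (76 mm by 178 mm) begins 60 mm behind the grasp point.
Start: joints at [1.229, 0.32, 1.565, -0, 1.257, -0.02], TCP at [181.861, 545.5, 213.976] pointing down, gripper open.
Joint ranges: [-3.11, 3.11], [-0.84, 2.01], [0.21, 2.61], [-1.34, 4.49], [0.05, 2.63], [-2.56, 2.56]. Speed limits (rad/s): [2.57, 2.57, 3.14, 3.14, 3.14, 3.14].

## Interface

Orientations are given as a rotation vector (axis times angle).
In Python, from rig import manip, imaging, job_done gives the robot as it stands.
- The arm moves only by the tool apply_moves, never from a script. Its argument "commands" is text: rows parted by semicolons, each of 6 numbers parted by spaces: the shift along the world's x, y, z in mm, then the turn, a rotation vector about the world's x, y, z in degrees. A call has 1 to 20 rows; each row shifts and turns the commanded pose from where the row before left it; what a row does not reach is not made up. A row lasts 1/12 s, in which the tool goes at most 41.7 mm and 7.16 degrees, less where a joint would pass 70% of its speed; a pose out of reach is approached as far as the arm can. A call with a gripper value outside its range is refused whole. "fingers" is the opening, from 0 (shut) to 1 (fully open), set as the call begins (left out, the last holds). The fingers move at their own pace and stop on an object; the grip force is fixed at half the most. Time passes only in rows, so rows that do not move let the fingers close. It gives the time, the measured TCP pose, the force, the opening and the grip force at its end, in the units of the state.
- manip.get_state(): the state, without advancing time (a new reading comes with each control period).
- imaging.snapshot(name): name is "scene" or "top" or "wrist"; returns the picture (384x512x3 uint8, red, green, blue); there is no depth.
- imaging.calibration(name): a dict with "intrinsics" (3x3 intrinsics, pixels), "k1" (the pictures are not rectified: a ray, as slopes to the right and down, at radius r is drawn at 1 + k1 r^2 times it, then the intrinsics apply), "world_to_cam" (4x4, takes a point from world to camera coordinates); the wrist camera has in their place "hand_eye" (4x4, takes a point from camera to tool coordinates, whose origin is the TCP and whose axes are the flange's). Camera axes: x right, y down, z forward; pixel columns grow to the right and rows downward; lengths in mm; the calibration is good to about 2 mm. A picture is of the moment at which its call begins: read the wrist's pose just before it. calibration takes no time and is no camera call.
- job_done(): hands the job in; it is judged then, once.
The state is a dict: "time_s": time; "joints": joint angles; "dq": joint speeds; "joint_efforts": joint torques, N m; "tcp_pos": TCP position; "tcp_rot": TCP orientation; "ft_force": force on the tool from outside, world axes, zero at the start; "wrist_torque": the same for the moment, N m; "grip_width": finger opening in mm; "grip_force": force on a finger pad.
Only numpy, scipy, OpenCV 4.12 (cv2) and the standard library are available. Lean on these libraries where they do the work, as an engineer would, in place of code of your own. Each camera call takes 0.05 s, during which the arm holds its last target. There are 200 camera calls.

## Task

A tote with a pressure gauge is waiting under the clear dust cover at the top of the gravity flow lane. Throw the red-knobbed lane-stop lever fully over so that the tote rolls down by itself, meet it gently with your fingers on the open part of the lane and bring it nearly to a stop while it is still a few centimetres short of the end stop, then ease it down until it rests against the end stop and let go. The gauge lies loose on the tote's smooth liner, so slow the tote smoothly and never let it bang into your fingers or the end stop: the gauge must not slide more than a centimetre in the tote. Leave the other things on the bench where they are.

Things in the scene. Friction and masses are not known exactly. Their poses are not given: they have to be found in the camera images.
- lane: Fixed gravity flow lane, two rows of free-turning 48 mm wheels at x = +-48 mm. Origin on its centre line at bench height; -y points downhill, +x across to the far side, z up. Wheel tops at z = 85 + 0.090*y (mm, lane frame). Runs y = -355 (low end) to +390. Channel x = -74 to +74; side frames 14 mm thick outside it rise 12 mm above the wheel tops. Open above from y = -335 to -60.
- cover: Clear fixed dust cover over the upper part of the lane, from lane y = -60 to +390 mm, x = -85 to +85 mm, roof 70 mm above the wheel tops; the tote comes out at its open lower end (y = -60). Origin on the centre line at lane y = +165 mm, level with the wheel tops.
- end_stop: End stop: two yellow lips faced with black rubber, 26 mm above the wheel tops, at lane x = 43 to 74 and -74 to -43 mm; between them an open hand gap 86 mm wide through which fingers can pass on downhill (a cross bar below it ends 7 mm below the wheel tops). Origin mid-lane at lane y = -335 mm, level with the wheel tops, in the plane of the rubber faces where the tote's front comes to rest.
- stop_lever (a joint): Lane stop, 0 rad (yellow blade up, holding the tote) to 1.1 (fully over, blade below the wheel tops; tote free from about 0.9). Cross shaft at lane y = +208 mm, z = 82 mm. Hand lever on the far side, at lane x = +128 mm, 115 mm long, leans uphill 0.5 rad at 0 and is thrown downhill to 0.6 rad past upright, knob travel 120 mm. Stays where left; 1 N at the knob moves it.
- lever_knob (a point): Centre of the lever's red ball knob, 28 mm diameter, about 183 mm above the bench at the start, 40 mm outside the lane's far side frame. The lever's rod is 10 mm thick.
- tote: Blue open tote, 160 mm long (y axis, along the lane), 140 wide, 50 high. Origin: centre of underside; starts at rest at lane y = +290 mm, ends at -255 on the end stop. With gauge 0.55 kg nominal, truly 0.37 to 0.9. Black brake wheels (y > 200) let it creep off at 0.04 to 0.12 m/s; on the grey wheels it speeds up and leaves the cover 1.5 to 5 s after release at 0.15 to 0.3 m/s, later up to 0.37.
- tote_front (a point): Centre of the tote's flat front (downhill) face, 25 mm above its underside, 80 mm downhill of its origin.
- gauge: Pressure gauge lying loose, face up, on the tote's smooth liner: steel case 65 mm diameter, 30 mm high, white dial, brass stem pointing uphill; 0.25 kg nominal. Origin at the centre of its back, at the start 8 mm above the tote's underside and 5 mm uphill of the tote's centre. It slides forward (friction about 0.145) when the tote is slowed faster than about 0.4 m/s2 or knocked.
- weight0: Bystander: steel disc weight with a knob, 96 mm diameter, 36 mm high, beyond the lane. Origin at the centre of its underside.
- weight1: Bystander: steel disc weight with a knob, 80 mm diameter, 36 mm high, between robot and lane. Origin at the centre of its underside.
- wrench: Bystander: wrench 180 mm long lying on the bench beyond the lane's low end. Origin under its middle.
- oil: Bystander: closed amber oil bottle, 54 mm diameter, 130 mm high, beyond the lane. Origin at the centre of its underside.
- adapter: Bystander: brass thread adapter standing on the bench beyond the lane's low end, 26 mm diameter, 34 mm high. Origin at the centre of its underside.

How it is judged (in metres and radians):
On the way, in this order (a step that is already met when the one before it is completed fails the run):
1. the lane stop is thrown over and the tote has come out of the cover (value of joint stop_lever above 0.85 rad and y of tote in the frame of lane below 0.01 m).
2. the tote has been slowed below 0.07 m/s while its front is still at least 15 mm short of the end stop (linear speed of tote below 0.07 m/s and y of tote in the frame of lane above -0.24 m), for 0.1 s.
At the end, for the whole second after the job is handed in: The tote stands on the wheels at rest (under 0.02 m/s) with its front within 10 mm of the end stop, centred in the lane within 12 mm and lying on its wheels (tilt under 0.15 rad; the lane slopes 0.09), the gauge within 10 mm of its first place in the tote, the lane stop thrown over (above 0.85 rad) (y of tote in the frame of lane between -0.265 and -0.245 m and x of tote in the frame of lane between -0.012 and 0.012 m and angle between tote's own z axis and vertical below 0.15 rad and linear speed of tote below 0.02 m/s and y of gauge in the frame of tote between -0.005 and 0.015 m and value of joint stop_lever above 0.85 rad); the robot touches nothing.
It fails at once if the tote bangs into the fingers or the arm (over 15 N) (contact force between any of the fingers, the arm and tote above 15 N).
It fails at once if the tote bangs into the end stop (over 15 N) (contact force between end_stop and tote above 15 N).
It fails at once if the tote is tipped (angle between tote's own z axis and vertical above 0.25 rad).
It fails at once if the gauge slides more than 10 mm along the tote or 20 mm across it (y of gauge in the frame of tote below -0.005 m or y of gauge in the frame of tote above 0.015 m or x of gauge in the frame of tote below -0.02 m or x of gauge in the frame of tote above 0.02 m).
It fails at once if a bystander is moved by more than 30 mm (distance of any of weight0, weight1, wrench, oil, adapter from where it was at the start of the episode above 0.03 m).
It also fails if it takes over 43 s, if anything falls off the work surface, if the arm or the gripper's body presses on something with over 40 N, if the wrist force passes 120 N, or if a joint passes its speed limit or range.

## Working session

There is one attempt and no reset: what is moved stays moved. The work goes in short steps, Python scripts to look and compute and a tool call to move; the robot and the scene stay as the last step left them, time stands still between calls to the robot, and variables do not carry over. Pictures are saved under pics/ and viewed, at most 10 in all, crops included, and the job is handed in when it is done.

Besides the shell and the picture viewer there is one more tool, called after "Request:" as a command line: name --argument value ..., lists and objects as JSON in quotes. apply_moves: Moves the arm, as the interface text tells. Its arguments: {"type":"object","properties":{"commands":{"type":"string"},"fingers":{"type":"number"}},"required":["commands"]}

```bash
mkdir -p pics
cat > h.py <<'E'
import numpy as np, cv2
from rig import manip, imaging, job_done
def snap(n,f=None):
    im=np.asarray(imaging.snapshot(n))
    if f: cv2.imwrite('pics/'+f,cv2.cvtColor(im,cv2.COLOR_RGB2BGR))
    return im
E
python3 - <<'E'
from h import *
a=snap('scene','a.png');b=snap('top','b.png')
for n in('scene','top'):print(imaging.calibration(n))
print(imaging.calibration('wrist'));print(manip.get_state())
cv2.imwrite('pics/ab.png',np.hstack([cv2.imread('pics/a.png'),cv2.imread('pics/b.png')])[:, :])
E
```

```text
{'intrinsics': array([[481.97636075,   0.        , 259.1221835 ],
       [  0.        , 481.97636075, 190.87525495],
       [  0.        ,   0.        ,   1.        ]]), 'k1': -0.19382554966230556, 'world_to_cam': array([[-5.13804609e-01,  8.57725802e-01, -1.76429274e-02,
         3.58564575e+02],
       [ 5.02900713e-01,  2.84464654e-01, -8.16192829e-01,
        -1.19397995e+02],
       [-6.95050859e-01, -4.28236278e-01, -5.77510168e-01,
         1.55750532e+03],
       [ 0.00000000e+00,  0.00000000e+00,  0.00000000e+00,
         1.00000000e+00]])}
{'intrinsics': array([[417.12686033,   0.        , 257.51851058],
       [  0.        , 417.12686033, 194.94114479],
       [  0.        ,   0.        ,   1.        ]]), 'k1': 0.0357453385138336, 'world_to_cam': array([[-2.23705549e-02, -9.99650698e-01,  1.40726550e-02,
        -9.91812644e+01],
       [-9.97368478e-01,  2.13441041e-02, -6.92859837e-02,
         5.24854598e+02],
       [ 6.89614138e-02, -1.55855884e-02, -9.97497575e-01,
         1.19919417e+03],
       [ 0.00000000e+00,  0.00000000e+00,  0.00000000e+00,
         1.0000000
[... 573 characters left out ...]
0.1, 'joints': array([ 1.22899571e+00,  3.20231054e-01,  1.56556761e+00, -3.17205193e-05,
        1.25740038e+00, -2.00025906e-02]), 'dq': array([ 2.38316667e-03, -1.08151168e-03, -3.82333407e-03, -1.06915964e-04,
       -2.80150138e-05,  2.93391200e-04]), 'joint_efforts': array([ 1.66856200e-03, -4.13337207e+01, -2.32506216e+01,  7.29277125e-02,
        4.24142880e-02, -4.99462112e-05]), 'tcp_pos': array([181.71305475, 545.04767149, 213.19848059]), 'tcp_rot': array([-5.03244059e-01, -3.10076026e+00,  2.49045483e-03]), 'ft_force': array([-0.11302109,  0.21056499,  0.09476416]), 'wrist_torque': array([-0.03956883, -0.02804424, -0.07887812]), 'grip_force': 0.0, 'grip_width': 91.44736087073755}
```

View pics/a.png

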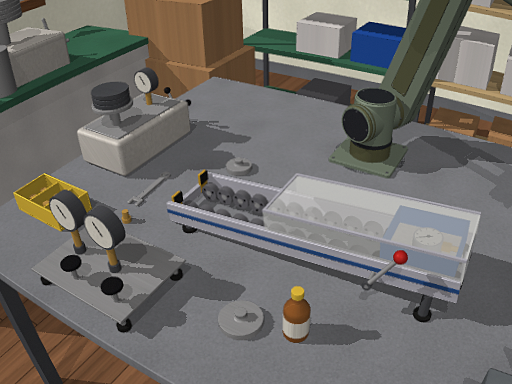

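View pics/b.png

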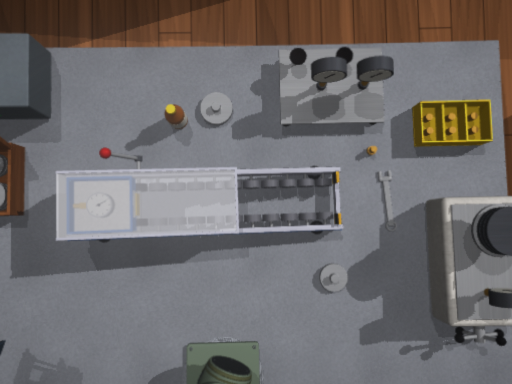

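The scene picture shows the lane crossing the bench, with the red knob at (400,257) and the lips at about (180,197) and (203,178). In the top picture the lane runs along the columns: knob (105,153), lips (337,177) and (337,218), tote at (100,205), low end at column 340.

```bash
cat >> h.py <<'E'
def ray(n,uv,T=None):
    c=imaging.calibration(n);K=c['intrinsics']
    d=np.array([(uv[0]-K[0,2])/K[0,0],(uv[1]-K[1,2])/K[1,1]]);u=d.copy()
    for _ in range(20): u=d/(1+c['k1']*(u@u))
    W=np.linalg.inv(c['world_to_cam']) if T is None else T@c['hand_eye']
    v=W[:3,:3]@np.r_[u,1];return W[:3,3],v/np.linalg.norm(v)
def onz(n,uv,z):
    o,v=ray(n,uv);return o+v*(z-o[2])/v[2]
def tri(r1,r2):
    (a,u),(b,v)=r1,r2
    s=np.linalg.lstsq(np.c_[u,-v],b-a,rcond=None)[0]
    p,q=a+s[0]*u,b+s[1]*v;return (p+q)/2,np.linalg.norm(p-q)
def blobs(im,lo,hi,amin=8):
    m=cv2.inRange(cv2.cvtColor(im,cv2.COLOR_RGB2HSV),np.array(lo),np.array(hi))
    n,l,s,c=cv2.connectedComponentsWithStats(m)
    return [(c[i].round(1),s[i].tolist()) for i in range(1,n) if s[i][4]>=amin]
def load(f): return cv2.cvtColor(cv2.imread('pics/'+f),cv2.COLOR_BGR2RGB)
E
python3 - <<'E'
from h import *
a,b=load('a.png'),load('b.png')
for n,im in(('s',a),('t',b)):
    print(n,'red',blobs(im,(0,160,90),(6,255,255)),blobs(im,(174,160,90),(180,255,255)))
    print(n,'yel',blobs(im,(18,150,110),(32,255,255)))
    print(n,'blue',blobs(im,(100,50,80),(125,255,255),60))
# edges of frame in top view: bright columns profile
g=cv2.cvtColor(b,cv2.COLOR_RGB2GRAY)
for c in (70,110,150,190,230,250,270,290,310,330): print(c,g[160:185,c].tolist(),g[218:245,c].tolist())
s=cv2.resize(b[130:260,40:360],None,fx=2.5,fy=2.5,interpolation=cv2.INTER_CUBIC);s2=cv2.resize(a[160:320,150:490],(800,376),interpolation=cv2.INTER_CUBIC)
s=s[:220+105];cv2.imwrite('pics/c.png',cv2.cvtColor(s,cv2.COLOR_RGB2BGR));cv2.imwrite('pics/d.png',cv2.cvtColor(s2,cv2.COLOR_RGB2BGR))
E
```

```text
s red [(array([400., 257.]), [393, 251, 15, 13, 150])] []
s yel [(array([147.7,  99.5]), [146, 94, 5, 11, 34]), (array([200.1, 176.5]), [198, 170, 7, 16, 33]), (array([ 46.2, 198.2]), [14, 173, 78, 58, 1664]), (array([174.3, 195.5]), [172, 191, 7, 11, 24]), (array([124.6, 216.1]), [122, 209, 8, 14, 68]), (array([ 75. , 239.3]), [71, 232, 9, 14, 55]), (array([110.7, 257.5]), [107, 250, 9, 15, 64]), (array([297.1, 293.2]), [291, 286, 13, 15, 156])]
s blue [(array([375.1,  44.6]), [350, 23, 56, 46, 1786]), (array([276.1, 241.5]), [167, 209, 214, 64, 887]), (array([421.7, 282.1]), [384, 271, 76, 24, 329])]
t red [(array([105., 152.]), [101, 148, 9, 9, 58])] []
t yel [(array([452.3, 122.7]), [420, 100, 72, 43, 1631]), (array([170.5, 109. ]), [166, 105, 10, 9, 76]), (array([372.9, 149.4]), [371, 147, 5, 7, 27]), (array([337.1, 176.1]), [336, 172, 3, 10, 27]), (array([339.2, 218. ]), [338, 214, 3, 10, 24])]
t blue []
70 [126, 126, 127, 128, 128, 127, 128, 127, 128, 130, 151, 173, 163, 157, 157, 165, 170, 161, 154, 151, 152, 149, 146, 146, 146] [146, 146, 146, 145, 146, 145, 145, 145, 145, 1
[... 1626 characters left out ...]
, 129, 137, 167, 184, 182, 180, 142, 83, 65, 69, 74, 76, 83, 100, 111, 112, 111, 111, 109] [104, 102, 90, 76, 82, 104, 118, 114, 152, 181, 180, 176, 147, 96, 72, 75, 76, 76, 76, 75, 74, 75, 74, 75, 75, 80, 109]
310 [128, 129, 128, 126, 127, 124, 109, 134, 174, 187, 185, 174, 124, 68, 52, 39, 32, 37, 68, 97, 107, 108, 108, 108, 107] [106, 90, 76, 74, 73, 65, 70, 146, 186, 186, 182, 175, 129, 72, 72, 74, 74, 74, 74, 74, 73, 74, 75, 78, 101, 122, 126]
330 [130, 131, 130, 130, 130, 128, 120, 161, 186, 185, 180, 140, 85, 65, 74, 82, 96, 108, 86, 62, 58, 58, 58, 60, 60] [66, 86, 103, 106, 105, 97, 125, 166, 180, 181, 179, 134, 74, 75, 95, 111, 113, 113, 112, 114, 114, 115, 120, 126, 128, 129, 129]
```

View pics/c.png

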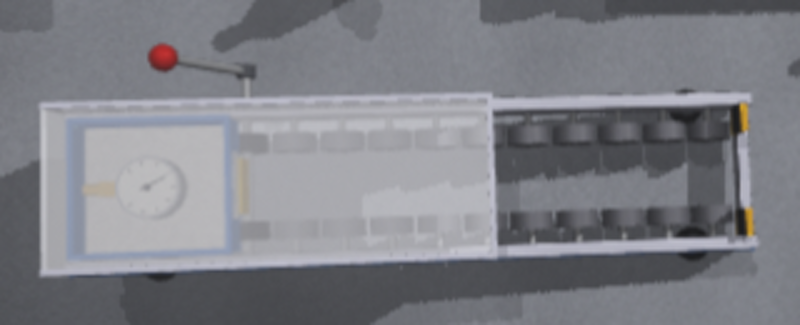

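View pics/d.png

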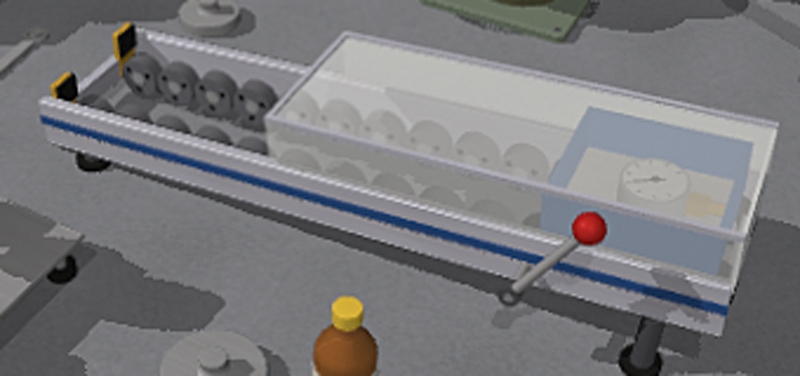

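Crop c shows the open lane between x≈495 and 745 and lips at (743,117) and (750,220). Crop d shows the red knob on the near side of the picture (far side from the robot), with the lever rod leaning uphill.

Run:
```python
from h import *
b=load('b.png');g=cv2.cvtColor(b,cv2.COLOR_RGB2GRAY).astype(float)
print('cams',ray('top',(257,195))[0],ray('scene',(259,190))[0])
k,e=tri(ray('top',(105,152)),ray('scene',(400,257)));print('knob',k,e)
for t,s in(((337.1,176.1),(174.3,195.5)),((339.2,218),(200.1,176.5))):
    print('lip',tri(ray('top',t),ray('scene',s)))
def edges(prof,th=150):
    i=np.where(prof>th)[0];i0,i1=i[0],i[-1]
    return i0-1+(th-prof[i0-1])/(prof[i0]-prof[i0-1]), i1+(prof[i1]-th)/(prof[i1]-prof[i1+1])
P=[]
for c in range(248,334,4):
    f=np.array(edges(g[162:180,c]))+162; n=np.array(edges(g[222:240,c],150))+222
    z=97+0.09*(-200-(c-290)*2.6)  # rough
    F=[onz('top',(c,r),z) for r in f];N=[onz('top',(c,r),z) for r in n]
    m=(F[0]+F[1]+N[0]+N[1])/4
    P.append([m[0],m[1],F[0][0]-N[1][0],F[1][0]-N[0][0]])
P=np.array(P);q=np.polyfit(P[:,1],P[:,0],1);print('centre line x=a*y+b',q,'resid',np.std(np.polyval(q,P[:,1])-P[:,0]),'outer w',P[:,2].mean(),'inner',P[:,3].mean())
# end of frame: along rows
for r in (170,171,230,231): print(r,g[r,330:350].astype(int).tolist())
# cover edge
for r in (185,200,215): print(r,g[r,225:250].astype(int).tolist())
for r in (190,205,220): print(r,g[r,45:80].astype(int).tolist(), g[r,125:145].astype(int).tolist())
a=load('a.png')
print('oil cap',tri(ray('top',(170.5,109)),ray('scene',(297.1,293.2)))[0],'weight0',onz('top',(216,108),36),'w1',onz('top',(333,278),36),'adap',onz('top',(372.9,149.4),34))
print('gauge stand', onz('top',(280,50),60),onz('top',(385,124),60))
```

```text
cams [ 438.55656626  -91.65902474 1233.95408588] [1326.82287914  393.39470316  808.34950023]
knob [627.88835265 274.23781131 181.81914653] 0.6977580700428608
lip (array([ 568.03270375, -335.63816421,   71.50572213]), np.float64(3.128004982036709))
lip (array([ 450.5044402 , -339.07453964,   62.53475067]), np.float64(2.8286527978397347))
centre line x=a*y+b [-1.21470465e-02  5.03465508e+02] resid 0.3723106388336135 outer w 173.9529412355137 inner 150.7992032398797
170 [180, 183, 184, 182, 179, 162, 159, 158, 159, 172, 155, 134, 129, 129, 128, 128, 126, 127, 129, 130]
171 [140, 142, 142, 133, 125, 111, 149, 151, 141, 140, 130, 129, 129, 131, 131, 130, 130, 130, 130, 131]
230 [74, 75, 77, 90, 97, 99, 103, 104, 102, 103, 106, 116, 129, 131, 131, 134, 133, 130, 129, 129]
231 [75, 78, 92, 107, 111, 111, 112, 113, 114, 113, 116, 129, 133, 133, 133, 133, 132, 131, 130, 129]
185 [158, 159, 162, 165, 167, 170, 171, 173, 175, 174, 165, 181, 146, 102, 91, 84, 77, 78, 61, 62, 66, 72, 79, 86, 94]
200 [169, 169, 169, 169, 170, 169, 170, 169, 169, 167, 158, 186, 182, 113, 82, 78, 80, 80, 81, 80, 80,
[... 551 characters left out ...]
2, 164, 170, 170, 171, 171, 172, 172] [184, 183, 184, 182, 175, 163, 157, 158, 165, 169, 171, 169, 161, 159, 163, 167, 166, 170, 170, 170]
220 [89, 91, 90, 90, 91, 92, 90, 90, 91, 91, 101, 157, 188, 180, 168, 166, 166, 167, 166, 166, 167, 161, 154, 152, 149, 146, 146, 147, 151, 167, 179, 180, 179, 181, 180] [184, 184, 183, 183, 177, 166, 157, 152, 149, 149, 148, 147, 146, 146, 145, 144, 145, 144, 144, 144]
oil cap [753.21251892 120.52944409 119.85945993] weight0 [777.65223513   4.81813282  36.        ] w1 [ 280.41142916 -319.41034647   36.        ] adap [ 647.06317318 -448.88686913   34.        ]
gauge stand [ 936.74078028 -184.11534897   60.        ] [ 714.9105054 -478.4697583   60.       ]
```

Request:
apply_moves --commands "31.9 -16.5 0 0 0 4.8;31.9 -16.5 0 0 0 4.8;31.9 -16.5 0 0 0 4.8;31.9 -16.5 0 0 0 4.7;31.9 -16.5 0 5.15 0 0;31.9 -16.5 0 0 0 0;31.9 -16.5 0 0 0 0;31.9 -16.5 0 0 0 0;31.9 -16.5 0 0 0 0;31.9 -16.5 0 0 0 0;31.9 -16.5 0 0 0 0;31.9 -16.5 0 0 0 0;31.9 -16.5 0 0 0 0;31.9 -16.5 0 0 0 0" --fingers 0

```text
time_s: 1.27
tcp_pos: [629.6, 313.3, 213.3]
tcp_rot: [0.018, -3.138, -0.141]
ft_force: [0.5, 0.5, -0.2]
grip_width: 1.3
grip_force: 0.0
```

Request:
apply_moves --commands "0 0 -20.5 0 0 0;0 0 -20.5 0 0 0;0 0 0 0 0 0"

```text
time_s: 1.52
tcp_pos: [626.6, 312.6, 167.4]
tcp_rot: [0.016, -3.13, -0.134]
ft_force: [-1.0, 0.8, -0.8]
grip_width: 0.3
grip_force: 0.0
```

```bash
cat >> h.py <<'E'
TH=0.012; O=np.array([503.3,7.0])
def lane(x,y,h): # lane coords, h above wheel tops -> world
    c,s=np.cos(TH),np.sin(TH); return np.array([O[0]+c*x-s*y,O[1]+s*x+c*y,85+.09*y+h])
def proj(n,p):
    c=imaging.calibration(n);q=c['world_to_cam']@np.r_[p,1];u=q[:2]/q[2];u=u*(1+c['k1']*(u@u))
    return c['intrinsics'][:2,:2]@u+c['intrinsics'][:2,2]
YS=np.arange(400,-345,-2.)
PX=[np.array([proj('scene',lane(70,y,h)) for y in YS],np.float32) for h in (32,38,44)]
def blue(im):
    out=[]
    for P in PX:
        v=cv2.remap(im,P[:,0].copy(),P[:,1].copy(),cv2.INTER_LINEAR).reshape(-1,3).astype(float)
        out.append(v[:,2]-v[:,0])
    return np.median(out,0)
E
python3 - <<'E'
from h import *
im=snap('scene','e.png');b=blue(im)
print(b.astype(int).tolist());s=manip.get_state();print(s['time_s'],s['tcp_pos'].round(1),s['ft_force'].round(2))
for y in(370,290,210,0,-335):print(y,proj('scene',lane(70,y,38)).round())
for x,h in ((0,0),):print(proj('scene',s['tcp_pos']))
E
```

```text
[2, 3, 3, 3, 3, 1, 0, -3, -2, -1, -1, -2, -3, 1, 22, 23, 25, 25, 24, 25, 24, 25, 24, 24, 24, 25, 25, 24, 24, 24, 25, 24, 24, 25, 24, 24, 25, 24, 24, 25, 24, 25, 25, 25, 25, 22, 13, 13, 14, 14, 15, 17, 13, 2, -1, 0, 8, 15, 18, 18, 19, 22, 24, 25, 25, 25, 5, -27, -62, -85, -80, -82, -109, -133, -118, -72, -45, 26, 25, 26, 25, 25, 25, 24, 24, 24, 25, 25, 25, 25, 24, 25, 24, 26, 19, 4, -1, -2, -2, -2, -2, -2, -1, -2, -2, -2, -3, -1, -2, -2, -1, -2, -2, -1, -2, -2, -2, -1, -2, -1, -2, -2, -1, -2, -1, -1, -2, -2, -2, -2, -2, -1, -1, -2, -1, -1, -1, -1, -2, -1, -2, -2, -2, -2, -2, -1, -2, -1, -2, -2, -2, -2, -2, -2, -3, -2, -2, -2, -2, -2, -2, -2, -1, -2, -2, -2, -2, -2, -1, -2, -2, -2, -1, -2, -2, -2, -2, -2, -1, -1, -1, -1, -2, -2, -2, -2, -2, -1, -1, -1, -2, -2, -1, -1, -1, -2, -2, -2, -2, -2, -2, -2, -2, -1, -2, -2, -1, -2, -1, -1, -1, -1, -2, -1, -2, -2, -2, -2, -1, -2, -2, -2, -1, -1, -2, -2, -2, -2, -2, -1, -2, -2, -2, -2, -1, -1, 2, 2, 3, 3, 1, 2, 3, 3, 3, 3, 3, 3, 2, 2, 3, 4, 3, 3, 3, 3, 4, 3, 3, 4, 3, 3, 3, 3, 3, 3, 3, 3, 3, 2, 3, 3, 3, 3, 3, 3, 2, 2, 3, 2, 3, 3, 3, 3, 3, 3, 3, 3, 2, 2, 3, 2, 3, 3, 3, 3, 2, 3, 3, 3, 2, 2, 2, 2, 2, 2, 2, 3, 2, 3, 2, 2, 2, 2, 2, 2, 3, 3, 3, 3, 3, 3, 3, 3, 3, 3, 3, 3, 3, 3, 4, 3, 3, 3, 3, 3, 3, 3, 3, 3, 2, 2, 3, 4, 5, 5, 7, 7, 6, 5, 7, 5, 5, 4, 4, 1, 0, -1, -2, 0, -20, -63, -66, -26, -66, -99, -33, -1, 4, 4, 5, 4, 5]
1.5667 [627.1 313.5 169.8] [-0.72  0.37  0.61]
370 [456. 265.]
290 [417. 255.]
210 [379. 246.]
0 [290. 222.]
-335 [174. 192.]
[418.39598097 268.10110547]
```

View pics/e.png

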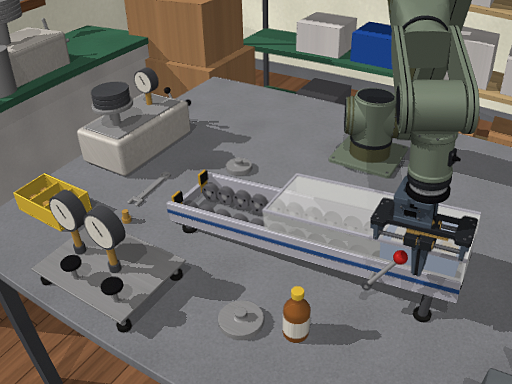

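The tracker gives the tote front at lane y≈211, against 210 expected. In the picture the fingers stand just uphill of the knob at (400,257). Now I'll throw the lever.

Request:
apply_moves --commands "0.2 -14 0 0 0 0;0.2 -14 0 0 0 0;0.2 -14 0 0 0 0;0.2 -14 0 0 0 0;0.2 -14 0 0 0 0;0.2 -14 0 0 0 0;0.2 -14 0 0 0 0;0.2 -14 0 0 0 0;0 -12 0 0 0 0;0 -6 0 0 0 0"

```text
time_s: 2.4
tcp_pos: [629.9, 182.3, 172.7]
tcp_rot: [0.016, -3.138, -0.14]
ft_force: [-0.2, 0.8, -0.3]
grip_width: 0.3
grip_force: 0.4
```

Request:
apply_moves --commands "0 8 18 0 0 0;-30 -5 0 0 0 0;-11.8 -37.6 0 0 0 0;-11.8 -37.6 0 0 0 0;-11.8 -37.6 0 0 0 0;-11.8 -37.6 0 0 0 0;-11.8 -37.6 -8 0 0 0;-11.8 -37.6 -8 0 0 0;-11.8 -37.6 -8 0 0 0;-11.8 -37.6 -13 0 0 0;0 0 -31 0 0 0;0 0 -31 0 0 0"

```text
time_s: 3.4
tcp_pos: [506.0, -116.2, 92.3]
tcp_rot: [-0.012, 3.134, 0.139]
ft_force: [-0.6, 1.4, -0.5]
grip_width: 0.6
grip_force: 0.0
```

```bash
cat >> h.py <<'E'
def front(im):
    b=blue(im);m=(b>10).astype(int)
    run=np.convolve(m,np.ones(6),'valid')==6
    if not run.any(): return np.nan
    i=np.where(run)[0][-1]+5
    return YS[i]-2*(b[i]-10)/(b[i]-b[i+1]) if i+1<len(b) else YS[i]
E
python3 - <<'E'
from h import *
im=snap('scene','f.png');s=manip.get_state();print(s['time_s'],s['tcp_pos'].round(1),s['ft_force'].round(2),front(im),front(load('e.png')))
E
```

```text
3.45 [ 501.5 -113.9   85.9] [-1.24  1.03 -4.  ] 158.94117647058823 210.8
```

View pics/f.png

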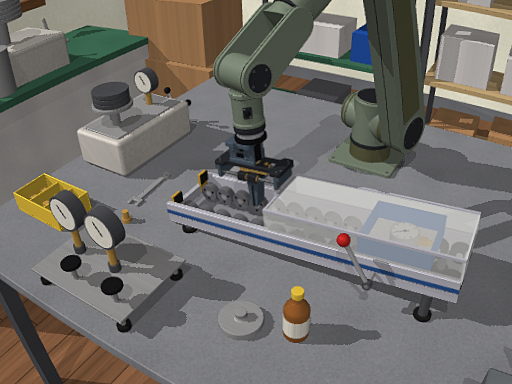

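The tote is rolling: its front is at lane y≈159, the lever is over (knob at (344,240)) and the fingers stand in the open lane at (258,195). Now I track it.

```bash
cat > tr.py <<'E'
from h import *
import sys,json,os
lim=float(sys.argv[1]);L=json.load(open('tr.json')) if os.path.exists('tr.json') else []
for _ in range(60):
    t=manip.get_state()['time_s'];f=front(snap('scene'));L.append((t,f))
    if f<lim: break
json.dump(L,open('tr.json','w'));A=np.array(L);print(A[-14:].round(3).tolist())
B=A[A[:,0]>A[-1,0]-0.6]
for d in(1,2):
    q=np.polyfit(B[:,0]-A[-1,0],B[:,1],d);print(q.round(1),'res',np.std(np.polyval(q,B[:,0]-A[-1,0])-B[:,1]).round(2))
s=manip.get_state();print(s['time_s'],s['tcp_pos'].round(2),s['ft_force'].round(2))
E
python3 tr.py 40
```

```text
[[5.1, 84.833], [5.15, 81.048], [5.2, 77.4], [5.25, 74.0], [5.3, 70.0], [5.35, 66.875], [5.4, 62.923], [5.45, 59.286], [5.5, 54.933], [5.55, 51.636], [5.6, 47.867], [5.65, 44.714], [5.7, 40.182], [5.75, 34.714]]
[-75.8  36.2] res 0.57
[-13.5 -83.2  35.6] res 0.45
5.8 [ 505.66 -113.32   91.98] [-1.42  0.51  0.12]
```

```bash
python3 tr.py -30
```

```text
[[5.55, 51.636], [5.6, 47.867], [5.65, 44.714], [5.7, 40.182], [5.75, 34.714], [5.8, 28.429], [5.85, 21.167], [5.9, 13.5], [5.95, 6.267], [6.0, -2.462], [6.05, -10.923], [6.1, -19.333], [6.15, -28.667], [6.2, -37.833]]
[-152.5  -34.5] res 2.29
[ -84.9 -199.2  -38.4] res 0.46
6.25 [ 505.66 -113.31   91.96] [ 0.47 -0.04 -0.55]
```

Run:
```python
from h import *
import json
A=np.array(json.load(open('tr.json')));
for t0 in(5.78,5.9):
  B=A[A[:,0]>t0];t=B[:,0]-6.25
  for d in(2,3):
    q=np.polyfit(t,B[:,1],d);print(t0,d,q.round(1),np.std(np.polyval(q,t)-B[:,1]).round(2),[np.polyval(q,k/12).round(1) for k in range(9)])
for p in((85,-60,70),(85,-60,0),(-85,-60,70),(74,-335,26),(43,-335,26),(-43,-335,26),(-74,-335,26),(88,-355,12),(-88,-355,12)):print(p,proj('scene',lane(*p)).round(1),proj('top',lane(*p)).round(1))
a=load('a.png');crop=cv2.resize(a[165:225,160:290],(780,360),interpolation=cv2.INTER_CUBIC);cv2.imwrite('pics/g.png',cv2.cvtColor(crop,cv2.COLOR_RGB2BGR))
```

```text
5.78 2 [ -60.9 -196.3  -47.6] 0.19 [np.float64(-47.6), np.float64(-64.3), np.float64(-82.0), np.float64(-100.4), np.float64(-119.8), np.float64(-139.9), np.float64(-160.9), np.float64(-182.8), np.float64(-205.5)]
5.78 3 [  18.2  -47.3 -193.4  -47.4] 0.19 [np.float64(-47.4), np.float64(-63.8), np.float64(-80.9), np.float64(-98.4), np.float64(-116.5), np.float64(-134.9), np.float64(-153.6), np.float64(-172.7), np.float64(-191.9)]
5.9 2 [ -40.6 -189.9  -47.2] 0.16 [np.float64(-47.2), np.float64(-63.3), np.float64(-80.0), np.float64(-97.2), np.float64(-115.0), np.float64(-133.4), np.float64(-152.3), np.float64(-171.8), np.float64(-191.8)]
5.9 3 [-253.6 -173.7 -210.   -48. ] 0.12 [np.float64(-48.0), np.float64(-66.8), np.float64(-89.0), np.float64(-115.3), np.float64(-146.7), np.float64(-184.0), np.float64(-228.1), np.float64(-279.9), np.float64(-340.3)]
(85, -60, 70) [263.  208.6] [235.2 166.6]
(85, -60, 0) [263.4 232.4] [236.2 170.1]
(-85, -60, 70) [296.8 172.4] [237.2 231.8]
(74, -335, 26) [173.8 196.2] [335.  170.7]
(43, -335, 26) [181.1 190.2] [335.5 181.8]
(-43, -335, 26) [200.1 174.5] [337.  212.7]
(-74, -335, 26) [206.6 169.2] [337.6 223.9]
(88, -355, 12) [165.3 201.7] [340.7 166.3]
(-88, -355, 12) [204.2 169.7] [343.8 228.7]
```

View pics/g.png

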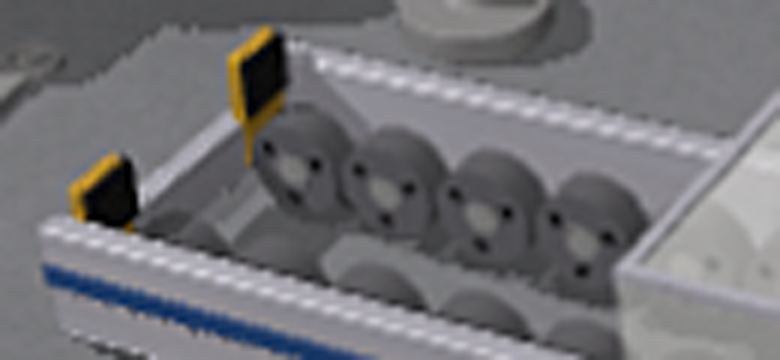

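Model and picture agree to within about a pixel: lips at crop (130,158) and (243,65), cover corner at (617,270). I'll take two more frames before the fingers start moving.

```bash
python3 tr.py -61
python3 - <<'E'
import json,numpy as np
A=np.array(json.load(open('tr.json')));B=A[A[:,0]>5.78];te=A[-1,0]+.05;t=B[:,0]-te
for t0 in(-9,-.36):
  m=t>t0
  for d in(2,3):
    q=np.polyfit(t[m],B[m,1],d);print(te,d,q.round(1),[np.polyval(q,k/12).round(1) for k in range(8)])
E
```

```text
[[5.7, 40.182], [5.75, 34.714], [5.8, 28.429], [5.85, 21.167], [5.9, 13.5], [5.95, 6.267], [6.0, -2.462], [6.05, -10.923], [6.1, -19.333], [6.15, -28.667], [6.2, -37.833], [6.25, -48.167], [6.3, -57.75], [6.35, -67.833]]
[-175.4  -65.2] res 1.64
[ -61.8 -209.4  -68. ] res 0.22
6.4 [ 505.66 -113.3    92.  ] [0.17 0.21 0.07]
6.3999999999999995 2 [ -61.8 -215.5  -78.7] [np.float64(-78.7), np.float64(-97.0), np.float64(-116.3), np.float64(-136.4), np.float64(-157.4), np.float64(-179.2), np.float64(-201.9), np.float64(-225.4)]
6.3999999999999995 3 [  14.9  -47.2 -211.6  -78.4] [np.float64(-78.4), np.float64(-96.4), np.float64(-114.9), np.float64(-134.0), np.float64(-153.6), np.float64(-173.7), np.float64(-194.2), np.float64(-215.0)]
6.3999999999999995 2 [ -56.9 -213.5  -78.5] [np.float64(-78.5), np.float64(-96.7), np.float64(-115.7), np.float64(-135.4), np.float64(-156.0), np.float64(-177.3), np.float64(-199.5), np.float64(-222.4)]
6.3999999999999995 3 [ 223.6   77.3 -190.6  -77.5] [np.float64(-77.5), np.float64(-92.7), np.float64(-106.1), np.float64(-116.8), np.float64(-124.2), np.float64(-127.3), np.float64(-125.5), np.float64(-118.0)]
```

Request:
apply_moves --commands "0.1 -6 -0.5 0 0 0;0.1 -12 -1.1 0 0 0;0.2 -16 -1.4 0 0 0;0.2 -17.5 -1.6 0 0 0;0.2 -18 -1.6 0 0 0"

```text
time_s: 6.82
tcp_pos: [506.4, -184.4, 85.7]
tcp_rot: [-0.018, 3.138, 0.141]
ft_force: [-0.7, 0.2, 0.2]
grip_width: 0.1
grip_force: 0.0
```

Request:
apply_moves --commands "0.2 -18 -1.6 0 0 0"

```text
time_s: 6.9
tcp_pos: [506.6, -202.7, 84.0]
tcp_rot: [-0.018, 3.138, 0.141]
ft_force: [-0.0, -1.1, 0.3]
grip_width: 0.2
grip_force: 0.0
```

Request:
apply_moves --commands "0.2 -17.2 -1.5 0 0 0;0.2 -15.8 -1.4 0 0 0;0.2 -14.3 -1.3 0 0 0;0.2 -12.8 -1.2 0 0 0;0.1 -11.3 -1 0 0 0;0.1 -9.8 -0.9 0 0 0;0.1 -8.3 -0.7 0 0 0;0.1 -6.8 -0.6 0 0 0;0.1 -5.4 -0.5 0 0 0;0 -4.2 -0.4 0 0 0;0 -3.5 -0.3 0 0 0;0 -3 -0.3 0 0 0;0 -2.5 -0.2 0 0 0"

```text
time_s: 7.98
tcp_pos: [508.1, -315.7, 73.9]
tcp_rot: [-0.019, 3.138, 0.141]
ft_force: [0.2, -1.1, 0.4]
grip_width: 0.4
grip_force: 0.1
```

Request:
apply_moves --commands "0 -1.7 -0.2 0 0 0;0 -0.8 -0.1 0 0 0;0 0 0 0 0 0"

```text
time_s: 8.23
tcp_pos: [508.0, -318.3, 73.6]
tcp_rot: [-0.018, 3.138, 0.141]
ft_force: [0.4, 0.1, -0.2]
grip_width: 0.4
grip_force: 0.3
```

Run:
```python
from h import *
im=snap('scene','i.png');print('front',front(im));s=manip.get_state();print(s['time_s'],s['tcp_pos'].round(1),s['ft_force'].round(2),s['grip_force'])
w=snap('wrist','w.png');cr=cv2.resize(im[150:260,150:310],(800,550),interpolation=cv2.INTER_CUBIC);cv2.imwrite('pics/j.png',cv2.cvtColor(cr,cv2.COLOR_RGB2BGR))
```

```text
front -318.90909090909093
8.2833 [ 508.  -318.2   73.6] [ 1.17 -0.32 -0.33] 0.2641659535947838
```

View pics/j.png

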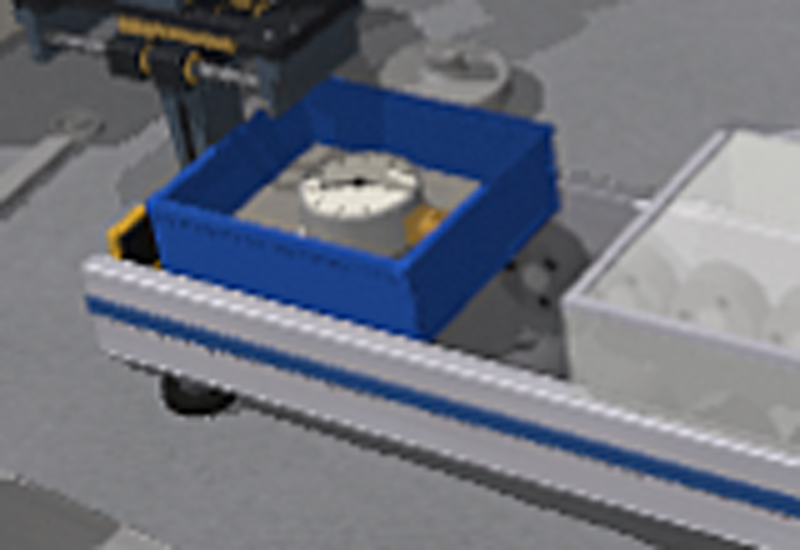

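The tote rests against the fingers about 15–20 mm short of the end stop (front corner near crop (155,205)). The gauge sits well inside the liner. I'll ease it down now.

Request:
apply_moves --commands "0 -0.7 0 0 0 0;0 -1.3 -0.1 0 0 0;0 -1.7 -0.2 0 0 0;0 -1.7 -0.2 0 0 0;0 -1.7 -0.2 0 0 0;0 -1.7 -0.2 0 0 0;0 -1.7 -0.2 0 0 0;0 -1.7 -0.2 0 0 0;0 -1.7 -0.2 0 0 0;0 -1.7 -0.2 0 0 0;0 -1.7 -0.2 0 0 0;0 -1.7 -0.2 0 0 0;0 -1.7 -0.2 0 0 0;0 -1.7 -0.2 0 0 0;0.1 -1.7 -0.2 0 0 0;0.1 -1.7 -0.2 0 0 0;0.1 -1.7 -0.2 0 0 0;0.1 -1.7 -0.2 0 0 0;0.1 -1.7 -0.2 0 0 0;0.1 -1.7 -0.2 0 0 0"

```text
time_s: 10.0
tcp_pos: [508.6, -350.9, 69.8]
tcp_rot: [-0.018, 3.138, 0.141]
ft_force: [-0.1, 0.3, -0.5]
grip_width: 0.6
grip_force: 0.0
```

Run:
```python
from h import *
im=snap('scene','k.png');print('front',front(im));s=manip.get_state();print(s['time_s'],s['tcp_pos'].round(1),s['ft_force'].round(2),s['grip_force'])
cr=cv2.resize(im[150:260,150:310],(800,550),interpolation=cv2.INTER_CUBIC);cv2.imwrite('pics/l.png',cv2.cvtColor(cr,cv2.COLOR_RGB2BGR))
```

```text
front -338.90909090909093
10.05 [ 508.6 -351.3   69.8] [ 0.24 -0.37  0.63] 0.0
```

View pics/l.png

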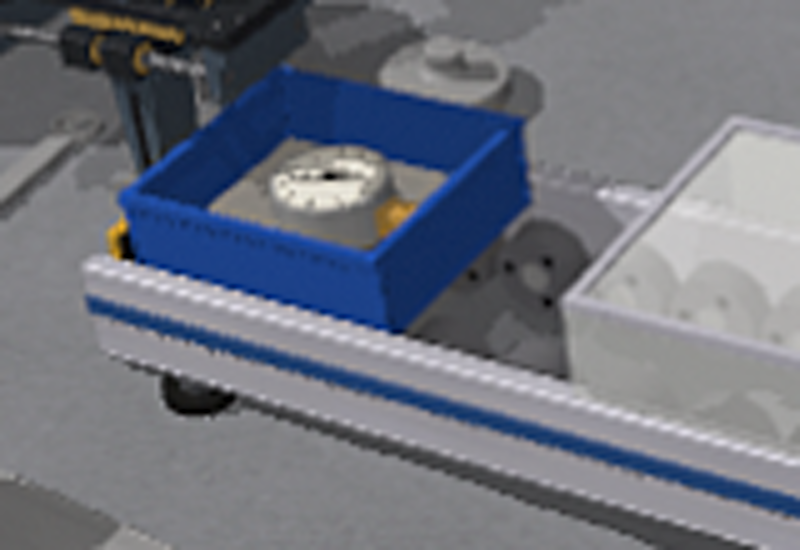

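The tote is against the end stop and the fingers are about 9 mm beyond it. I'll back off and lift.

Request:
apply_moves --commands "0 -3 0 0 0 0;0 -4 0 0 0 0;0 -3 5 0 0 0;0 0 15 0 0 0;0 0 25 0 0 0;0 0 25 0 0 0;0 0 25 0 0 0;0 0 20 0 0 0;0 0 10 0 0 0;0 0 0 0 0 0;0 0 0 0 0 0;0 0 0 0 0 0"

```text
time_s: 11.05
tcp_pos: [507.8, -360.3, 193.3]
tcp_rot: [0.018, -3.136, -0.144]
ft_force: [-0.3, -0.1, 0.4]
grip_width: 0.5
grip_force: 0.0
```

Run:
```python
from h import *
im=snap('scene','m.png');print('front',front(im),front(load('k.png')));s=manip.get_state();print(s['time_s'],s['tcp_pos'].round(1),s['ft_force'].round(2),s['grip_force'])
# gauge dial centre in tote: white blob
for f in('i.png','k.png','m.png'):
    v=load(f)[150:260,150:310];print([x for x in blobs(v,(0,0,185),(180,50,255),40)][:6])
cr=cv2.resize(im[150:260,150:310],(800,550),interpolation=cv2.INTER_CUBIC);cv2.imwrite('pics/n.png',cv2.cvtColor(cr,cv2.COLOR_RGB2BGR))
```

```text
front -339.0 -338.90909090909093
11.1 [ 507.8 -360.3  193.1] [-0.13  0.28  0.21] 0.0
[(array([147.5,  42.7]), [125, 27, 35, 34, 653]), (array([69.7, 39.3]), [61, 36, 20, 7, 91]), (array([79.9, 69.5]), [17, 51, 143, 42, 334]), (array([132.2,  62.4]), [113, 50, 42, 20, 72])]
[(array([147.4,  42.8]), [128, 27, 32, 34, 657]), (array([64.6, 37. ]), [55, 32, 20, 10, 103]), (array([131.3,  60.8]), [113, 43, 42, 27, 87]), (array([79.6, 69.4]), [17, 51, 143, 42, 335])]
[(array([147.6,  42.7]), [128, 27, 32, 34, 636]), (array([65.7, 35.1]), [55, 29, 22, 13, 187]), (array([79.1, 69.3]), [17, 51, 143, 42, 315]), (array([131.2,  62. ]), [113, 50, 38, 19, 65])]
```

View pics/n.png

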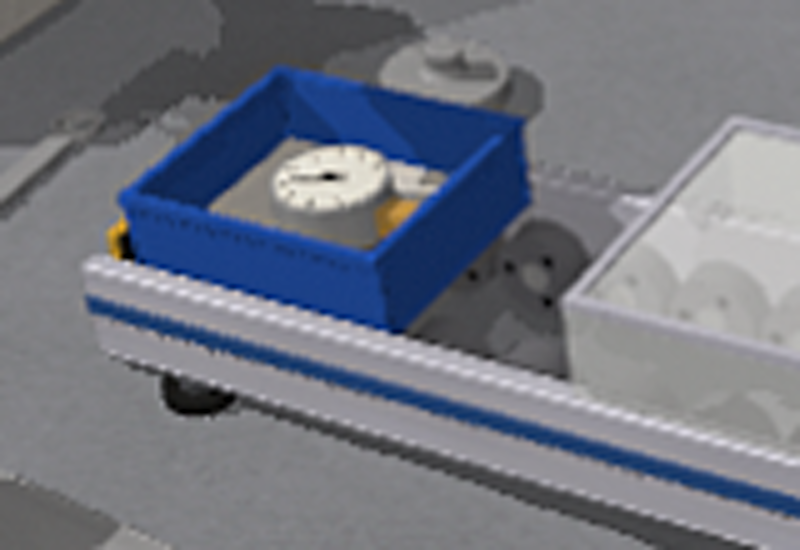

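The tote is at rest on the end stop with the gauge near its centre, and the robot is clear of everything.

```bash
python3 -c "
from rig import job_done
print(job_done())"
```

```text
the job is handed in; nothing more can be done
None
```

I handed the job in at about 11 s of the 43 s allowed: lever thrown over, tote caught on the open lane, slowed and eased onto the end stop, and the arm lifted clear; no verdict came back, and I checked the gauge only by eye, where it looked near its place.

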